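Show the fitter which die spring to swap

TASK

One of the four springs standing in the press tool is red, where all should be yellow; show the fitter the swap by pointing only, without touching anything at all. From straight above, bring the fingertips to between one and four centimetres over the top of the red spring in the tool and stay there for two seconds, then point in the same way at the yellow spare in the tray. Come down on each from above and lift straight off again, never low over any other spring, and finish with the hand raised at least ten centimetres clear of all the springs.

Things in the scene. Friction and masses are not known exactly. Their poses are not given: they have to be found in the camera images.
- press_tool: lower half of a press tool: blue base plate 216 x 316 x 18 mm, on it a steel shoe 200 (x) x 300 (y) mm whose top is 46 mm above the bench, a low die block 78 x 92 mm in the middle (top 70 mm above the bench), and two guide posts 25 mm thick, 126 mm either side of the centre along y, tops 146 mm above the bench. Four spring pockets at x = +-70, y = +-75 mm. Fixed. Origin: centre of its underside, z up.
- red_in_tool_top (a point): the one red spring in the tool, the wrong one, in any of the four pockets: die spring of flat wire, 40 mm outside diameter, 76 mm long, standing upright; the point is the centre of its top end, its z axis points up. The top stands 106 mm above the bench, 60 mm out of the pocket.
- spares_tray: black open tray 128 x 128 x 32 mm with four compartments, one spare spring standing in each. Fixed. Origin: centre of its underside.
- spare_yellow_top (a point): the yellow spare in the tray, in any of the four compartments: die spring of flat wire, 40 mm outside diameter, 76 mm long, standing upright; the point is the centre of its top end, its z axis points up. The top stands 80 mm above the bench; the next springs stand 62 mm away, centre to centre.
- yellow_in_tool_1_top (a point): a yellow spring in the tool (a right one): die spring of flat wire, 40 mm outside diameter, 76 mm long, standing upright; the point is the centre of its top end, its z axis points up.
- yellow_in_tool_2_top (a point): a yellow spring in the tool (a right one): die spring of flat wire, 40 mm outside diameter, 76 mm long, standing upright; the point is the centre of its top end, its z axis points up.
- yellow_in_tool_3_top (a point): a yellow spring in the tool (a right one): die spring of flat wire, 40 mm outside diameter, 76 mm long, standing upright; the point is the centre of its top end, its z axis points up.
- spare_red_top (a point): the red spare in the tray: die spring of flat wire, 40 mm outside diameter, 76 mm long, standing upright; the point is the centre of its top end, its z axis points up.
- spare_blue_top (a point): the blue spare in the tray: die spring of flat wire, 40 mm outside diameter, 76 mm long, standing upright; the point is the centre of its top end, its z axis points up.
- spare_green_top (a point): the green spare in the tray: die spring of flat wire, 40 mm outside diameter, 76 mm long, standing upright; the point is the centre of its top end, its z axis points up.
- guide_bush: loose copper-coloured guide bush, a ring 42 mm across and 45 mm high, beyond the tray; origin at the centre of its underside. Leave it alone.
- hammer: loose hammer, 280 mm long, lying on the bench to the right of the tool, pointing away from the robot. Leave it alone.
- grease_jar: loose round metal jar with a black lid, 64 mm across and 75 mm high, beyond the tool; origin at the centre of its underside. Leave it alone.
Mind the look-alikes: they are no part of the job. Leave any purple look-alike of the part that bears red_in_tool_top alone.

How it is judged:
On the way, in this order (a step that is already met when the one before it is completed fails the run):
1. the fingertips dwell just above the red spring in the tool (horizontal distance between the grasp point and red_in_tool_top below 0.02 m and z of the grasp point in the frame of red_in_tool_top between 0.014 and 0.07 m), for 1.5 s.
2. the fingertips dwell just above the yellow spare in the tray (horizontal distance between the grasp point and spare_yellow_top below 0.02 m and z of the grasp point in the frame of spare_yellow_top between 0.014 and 0.07 m), for 1.5 s.
At the end, for the whole second after the job is handed in: Both springs pointed at in turn for 1.5 s (within 20 mm of the axis, fingertips clear of the top and at most about 50 mm above it), then the hand raised (finger pads over 190 mm above the bench); all springs within 5 mm and the bush, hammer and jar within 8 mm of where they were, at rest (height (world z) of the grasp point above 0.19 m and not (distance of any of red_in_tool_top, yellow_in_tool_1_top, yellow_in_tool_2_top, yellow_in_tool_3_top, spare_yellow_top, spare_red_top, spare_blue_top, spare_green_top from where it was at the start of the episode above 0.005 m or distance of any of guide_bush, hammer, grease_jar from where it was at the start of the episode above 0.008 m) and linear speed of each of guide_bush, hammer, grease_jar below 0.02 m/s); the robot touches nothing.
It fails at once if the robot touches anything (over 0.5 N) (contact force between any of the fingers, the arm and anything else above 0.5 N).
It fails at once if a spring is lifted, tipped or shifted by more than 5 mm (distance of any of red_in_tool_top, yellow_in_tool_1_top, yellow_in_tool_2_top, yellow_in_tool_3_top, spare_yellow_top, spare_red_top, spare_blue_top, spare_green_top from where it was at the start of the episode above 0.005 m).
It fails at once if the bush, hammer or jar is shifted by more than 8 mm (distance of any of guide_bush, hammer, grease_jar from where it was at the start of the episode above 0.008 m).
It fails at once if the hand comes low over a wrong spring (within 20 mm of its axis and fingertips within about 40 mm of its top) ((horizontal distance between the grasp point and yellow_in_tool_1_top below 0.02 m and z of the grasp point in the frame of yellow_in_tool_1_top below 0.06 m) or (horizontal distance between the grasp point and yellow_in_tool_2_top below 0.02 m and z of the grasp point in the frame of yellow_in_tool_2_top below 0.06 m) or (horizontal distance between the grasp point and yellow_in_tool_3_top below 0.02 m and z of the grasp point in the frame of yellow_in_tool_3_top below 0.06 m) or (horizontal distance between the grasp point and spare_red_top below 0.02 m and z of the grasp point in the frame of spare_red_top below 0.06 m) or (horizontal distance between the grasp point and spare_blue_top below 0.02 m and z of the grasp point in the frame of spare_blue_top below 0.06 m) or (horizontal distance between the grasp point and spare_green_top below 0.02 m and z of the grasp point in the frame of spare_green_top below 0.06 m)).
It also fails if it takes over 48 s, if anything falls off the work surface, if the arm or the gripper's body presses on something with over 40 N, if the wrist force passes 120 N, or if a joint passes its speed limit or range.

ROBOT

A 7-joint arm with a two-finger parallel gripper is mounted at the origin on the work surface. World frame = base frame: x ahead of the robot, y to its left, z up, the work surface at z = 0. Lengths are in m, angles in rad, forces in N, time in s.
With the tool pointing down it reaches from about 0.4 to 0.875 m from the base axis. Payload 6.5 kg.
Tool frame: the origin (TCP) lies on the centre line of the jaws, within the pads' length; the fingertips stand r.nose_length ahead of it and the grasp point (between the pads) is the TCP (r.nose_length is the distance from the TCP to the fingertips, in m); z points along the fingers, y is the line along which they close (so a half turn about z gives the same grasp; the last joint's range is limited). The gripper opens to 85 mm and grips with 20 to 120 N. Pads are 22 mm wide; open, the fingers measure 114 mm over their backs; the gripper's body (76 mm by 85 mm) begins 54 mm behind the grasp point. The pads swing forward as they close: fully open they stand 13 mm farther back than shut.
Start: joints at [-1.275, 0.536, -0.004, 1.538, 0.003, 1.067, -0.071], TCP at [0.23, 0.608, 0.25] pointing down, gripper open.
Joint ranges: [-2.7, 2.7], [-0.37, 2.16], [-1.27, 1.26], [0.24, 2.4], [-1.31, 4.45], [0.19, 1.91], [-2.76, 2.76]. Speed limits (rad/s): [2.39, 2.39, 3.14, 3.14, 3.14, 3.14, 3.14].

INTERFACE

Orientations are given as a unit quaternion [w, x, y, z].
In Python, from station import r gives the robot as it stands. The module is installed in compiled form; this text tells all that it offers.
- The arm moves only by the tool step_arm, never from a script. Its argument "increments" is text: rows parted by semicolons, each of 7 numbers parted by spaces: the shift along the tool's x, y, z in m, then the turn, a rotation vector about the tool's x, y, z in rad, then the opening in per cent of the stroke, from 0 (shut) to 100 (fully open). A call has 1 to 10 rows; each row shifts and turns the commanded pose from where the row before left it, along the tool's axes as they then stand; what a row does not reach is not made up. A row lasts 1/8 s, in which the tool goes at most 62.5 mm and 10.7 degrees, less where a joint would pass 70% of its speed; a pose out of reach is approached as far as the arm can. A call with a gripper value outside its range is refused whole. The fingers move at their own pace and stop on an object; "newtons" is the grip in N (left out, the last holds). Time passes only in rows, so rows that do not move let the fingers close. It gives the time, the measured TCP pose, the force, the opening and the grip force at its end, in the units of the state.
- r.read_state(): the state, without advancing time (a new reading comes with each control period).
- r.snapshot(name): name is "scene" or "side" or "wrist"; returns (picture, depth): 384x512x3 uint8, red, green, blue; 384x512 float32, m along the optical axis (not along the pixel's ray), 0 where there is no reading.
- r.camera_params(name): a dict with "mtx" (3x3 intrinsics, pixels), "eye" and "attitude" of the camera in the world. Camera axes: x right, y down, z forward; pixel columns grow to the right and rows downward; lengths in m; the calibration is good to about 2 mm. The wrist camera is an equidistant fisheye: a pixel r from the principal point sees the ray r / f radians off the axis. A picture is of the moment at which its call begins: read the wrist's pose just before it. camera_params takes no time and is no camera call; for the wrist camera it gives the pose at the moment of the call.
- r.hand_in(): hands the job in; it is judged then, once.
Trained networks look in the newest picture that a camera, given by its name, has taken for a name from the list of things; names that differ only in an ending like _2 or _b are one class to them, and where a whole thing is asked for, a point or a joint stands for the part that bears it (a point fixed in the world has none). Each returns a list of dicts, best first, with "confidence" (0 to 1); they miss things now and then, are a little off and sometimes report something else, mostly with a low value. They report only what shows in the picture. A call takes as long as a camera call. They do not tell look-alikes from the thing itself.
- r.search_frame(camera, query): "rect" ([left, top, width, height] in pixels, round what is visible of it).
- r.masks_of(camera, query): "pixels" (384x512 bool, what is visible of it) and "rect" ([left, top, width, height] in pixels, round what is visible of it).
The state is a dict: "time_s": time; "qpos": joint angles; "qd": joint speeds; "joint_efforts": joint torques, N m; "eef_pos": TCP position; "eef_rot": TCP orientation; "ft_force": force on the tool from outside, world axes, zero at the start; "moment": the same for the moment, N m; "finger_gap": finger opening in m; "finger_force": force on a finger pad.
Only numpy, scipy, OpenCV 4.12 (cv2) and the standard library are available. Lean on these libraries where they do the work, as an engineer would, in place of code of your own. Each camera call takes 0.05 s, during which the arm holds its last target. There are 200 camera calls.

## Working session

There is one attempt and no reset: what is moved stays moved. The work goes in short steps, Python scripts to look and compute and a tool call to move; the robot and the scene stay as the last step left them, time stands still between calls to the robot, and variables do not carry over. Pictures are saved under pics/ and viewed, at most 10 in all, crops included, and the job is handed in when it is done.

Besides the shell and the picture viewer there is one more tool, called after "Request:" by a JSON object that holds its "fn" and its "kwargs". step_arm: Moves the arm, as the interface text tells. Its arguments: {"type":"object","properties":{"increments":{"type":"string"},"newtons":{"type":"number"}},"required":["increments"]}

```bash
mkdir -p pics; python3 - <<'E'
from station import r
import cv2
for n in ("scene","side"):
    p,d=r.snapshot(n); cv2.imwrite(f"pics/{n}0.png",p[:,:,::-1]); c=r.camera_params(n); print(n,c)
s=r.read_state(); print(s["time_s"],s["eef_pos"],s["eef_rot"],s["finger_gap"],r.nose_length)
E
```

```text
scene {'mtx': array([[430.65584784,   0.        , 256.6059704 ],
       [  0.        , 430.65584784, 188.97138119],
       [  0.        ,   0.        ,   1.        ]]), 'eye': array([1.066324  , 0.77462366, 0.80226391]), 'attitude': array([-0.12174112,  0.24596462,  0.85996991, -0.43026998])}
side {'mtx': array([[401.75990667,   0.        , 253.84711689],
       [  0.        , 401.75990667, 184.67795464],
       [  0.        ,   0.        ,   1.        ]]), 'eye': array([0.37104921, 0.7606294 , 0.79447032]), 'attitude': array([ 0.04739097, -0.12600751,  0.89932989, -0.41603119])}
0.1 [0.22989402 0.60740737 0.2494723 ] [-9.37140719e-05  1.79891283e-01  9.83686167e-01 -8.01888733e-04] 0.08575226233333853 0.019
```

View pics/scene0.png

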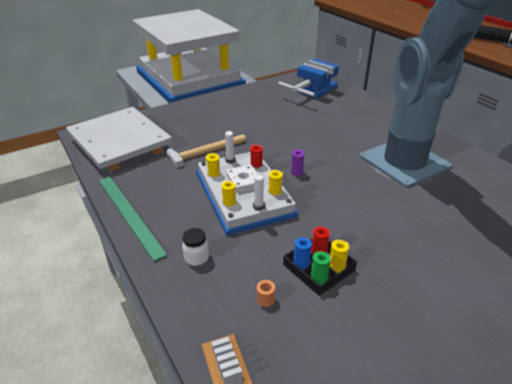

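View pics/side0.png

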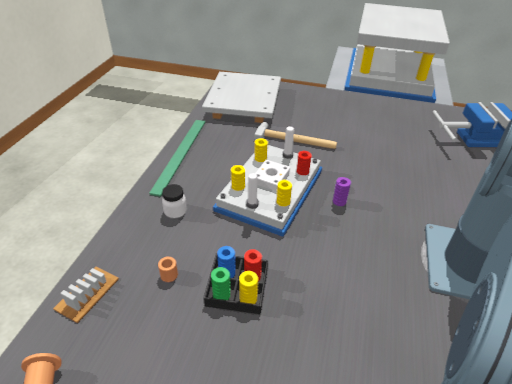

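The scene picture shows the red spring in the tool at about (257,156), with yellow ones at (213,165), (229,193) and (275,182). In the tray, the yellow spare is at (340,255), red at (321,240), blue at (303,253) and green at (321,267). A purple look-alike stands on the bench at (298,162).

```bash
cat > h.py <<'E'
from station import r
import numpy as np, cv2
from scipy.spatial.transform import Rotation as R
def cloud(n):
    p,d=r.snapshot(n); c=r.camera_params(n); K=c["mtx"]; v,u=np.mgrid[:384,:512]
    X=np.stack([(u-K[0,2])/K[0,0]*d,(v-K[1,2])/K[1,1]*d,d],-1)
    q=c["attitude"]; W=X@R.from_quat(q[[1,2,3,0]]).as_matrix().T+c["eye"]; W[d==0]=np.nan
    return p,W
E
python3 - <<'E'
from h import *
for n in("scene","side"):
    p,W=cloud(n); hsv=cv2.cvtColor(p,cv2.COLOR_RGB2HSV); h,s,v=cv2.split(hsv)
    for nm,m in dict(red=(h<6)|(h>174),yel=(h>20)&(h<32),grn=(h>55)&(h<80),blu=(h>105)&(h<118),pur=(h>125)&(h<155)).items():
        m=(m&(s>150)&(v>60)&(W[...,2]>.03)&(W[...,2]<.13)).astype(np.uint8)
        k,L,st,_=cv2.connectedComponentsWithStats(m)
        for i in range(1,k):
            if st[i,4]<40: continue
            P=W[L==i]; zt=np.percentile(P[:,2],97); T=P[P[:,2]>zt-.006]
            (cx,cy),rad=cv2.minEnclosingCircle(T[:,:2].astype(np.float32))
            print(n,nm,st[i,:4],"z %.3f"%zt,"bbox",T[:,:2].min(0).round(3),T[:,:2].max(0).round(3),"c %.3f %.3f r %.3f"%(cx,cy,rad))
E
```

```text
scene red [410   0  25   7] z 0.120 bbox [-1.394 -1.143] [-1.364 -1.053] c -1.372 -1.098 r 0.046
scene red [484  15  28  14] z 0.122 bbox [-1.4   -0.712] [-1.366 -0.54 ] c -1.378 -0.626 r 0.086
scene red [250 145  13  22] z 0.110 bbox [ 0.452 -0.21 ] [ 0.489 -0.173] c 0.471 -0.193 r 0.021
scene red [312 227  18  24] z 0.084 bbox [0.501 0.171] [0.539 0.209] c 0.519 0.191 r 0.020
scene yel [220  45   8  14] z 0.090 bbox [ 0.059 -1.142] [ 0.098 -1.122] c 0.078 -1.130 r 0.020
scene yel [171  54  10  15] z 0.089 bbox [ 0.316 -1.143] [ 0.349 -1.121] c 0.333 -1.134 r 0.017
scene yel [206 153  14  24] z 0.111 bbox [ 0.588 -0.241] [ 0.626 -0.197] c 0.604 -0.219 r 0.023
scene yel [269 170  14  25] z 0.111 bbox [ 0.479 -0.065] [ 0.518 -0.024] c 0.497 -0.047 r 0.022
scene yel [222 181  14  25] z 0.110 bbox [ 0.62  -0.086] [ 0.654 -0.051] c 0.636 -0.070 r 0.020
scene yel [330 240  19  27] z 0.084 bbox [0.492 0.232] [0.531 0.272] c 0.511 0.252 r 0.021
scene grn [311 252  19  26] z 0.084 bbox [0.554 0.241] [0.593 0.279] c 0.574 0.260 r 0.020
scene blu [315  59  23  17] z 0.119 bbox [-0.168 -0.681] 
[... 930 characters left out ...]
 0.477 -0.066] [ 0.513 -0.023] c 0.494 -0.044 r 0.021
side yel [239 271  19  28] z 0.082 bbox [0.49  0.231] [0.53  0.272] c 0.509 0.252 r 0.021
side grn [211 268  19  28] z 0.081 bbox [0.552 0.247] [0.588 0.28 ] c 0.572 0.260 r 0.021
side blu [464 104  40  35] z 0.115 bbox [-0.097 -0.654] [-0.026 -0.53 ] c -0.059 -0.591 r 0.063
side blu [498 104  14  12] z 0.116 bbox [-0.165 -0.679] [-0.128 -0.602] c -0.147 -0.641 r 0.038
side blu [221 246  12  10] z 0.082 bbox [0.567 0.179] [0.591 0.21 ] c 0.580 0.195 r 0.016
side blu [217 251  18  22] z 0.080 bbox [0.559 0.19 ] [0.597 0.218] c 0.578 0.201 r 0.020
side pur [335 183  14  16] z 0.074 bbox [ 0.33  -0.132] [ 0.361 -0.117] c 0.346 -0.128 r 0.016
```

Request:
{"fn": "step_arm", "kwargs": {"increments": "-0.038 -0.024 0 0 0 0 30;-0.038 -0.024 0 0 0 0 30;-0.038 -0.024 0 0 0 0 30;-0.038 -0.024 0 0 0 0 30;-0.038 -0.024 0 0 0 0 30;-0.038 -0.024 0 0 0 0 30;-0.038 -0.024 0 0 0 0 30;-0.038 -0.024 0 0 0 0 30;-0.038 -0.024 0 0 0 0 30;-0.038 -0.024 0 0 0 0 30"}}

```text
time_s: 1.45
eef_pos: [0.5012, 0.2477, 0.2503]
eef_rot: [-0.0, 0.18, 0.984, 0.0]
ft_force: [0.2, 0.5, -0.3]
finger_gap: 0.0254
finger_force: 0.0
```

Request:
{"fn": "step_arm", "kwargs": {"increments": "-0.014 -0.047 0 0 0 0 30;-0.014 -0.047 0 0 0 0 30;-0.014 -0.047 0 0 0 0 30;-0.014 -0.047 0 0 0 0 30;-0.014 -0.047 0 0 0 0 30;-0.014 -0.047 0 0 0 0 30;-0.014 -0.047 0 0 0 0 30;-0.014 -0.047 0 0 0 0 30;-0.014 -0.047 0 0 0 0 30;0 0 0 0 0 0 30"}}

```text
time_s: 2.7
eef_pos: [0.4676, -0.1955, 0.2504]
eef_rot: [0.0, 0.183, 0.983, -0.001]
ft_force: [0.2, 0.2, 0.1]
finger_gap: 0.0256
finger_force: 0.0
```

```bash
python3 - <<'E'
from h import *
for n in("scene","wrist"):
    p,d=r.snapshot(n); cv2.imwrite(f"pics/{n}1.png",p[:,:,::-1])
cv2.imwrite("pics/both1.png",cv2.resize(np.hstack([cv2.imread("pics/scene1.png"),cv2.imread("pics/wrist1.png")]),(800,300)))
E
```

```text
(no output)
```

View pics/both1.png

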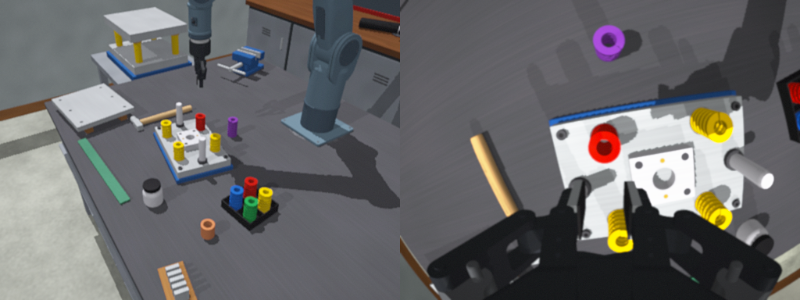

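The left half shows the hand in line with and above the red spring at (200,122). In the wrist view on the right, red is at (605,143) while the fingers lie lower at about (600,200), so I'll check this with the wrist calibration.

```bash
python3 - <<'E'
from h import *
s=r.read_state(); c=r.camera_params("wrist"); K=c["mtx"]; q=c["attitude"]; M=R.from_quat(q[[1,2,3,0]])
print(s["eef_pos"],c["eye"],M.as_matrix()[:,2])
p,d=r.snapshot("wrist"); h,sa,v=cv2.split(cv2.cvtColor(p,cv2.COLOR_RGB2HSV))
for nm,m in dict(red=((h<6)|(h>174)),pur=(h>125)&(h<155)).items():
    k,L,st,ce=cv2.connectedComponentsWithStats((m&(sa>150)&(v>60)).astype(np.uint8))
    for i in range(1,k):
        if st[i,4]<200: continue
        vv,uu=np.nonzero(L==i); x=(uu-K[0,2])/K[0,0]; y=(vv-K[1,2])/K[1,1]; t=np.hypot(x,y)
        D=np.stack([x/t*np.sin(t),y/t*np.sin(t),np.cos(t)],-1); dz=d[vv,uu]
        W=M.apply(D/D[:,2:]*dz[:,None])+c["eye"]; W=W[dz>0]; zt=np.percentile(W[:,2],95); T=W[W[:,2]>zt-.006]
        print(nm,ce[i],zt,cv2.minEnclosingCircle(T[:,:2].astype(np.float32)))
E
```

```text
[ 0.46850541 -0.19111613  0.25014257] [ 0.40495128 -0.16679887  0.37376462] [ 0.25381411 -0.09566046 -0.96251103]
red [504.3974026  118.48831169] 0.044552865072008604 ((0.5144432783126831, 0.180347740650177), 0.017215467989444733)
red [259.28263625 184.22750317] 0.10686453061441589 ((0.4687419831752777, -0.19313794374465942), 0.01965487003326416)
pur [265.20361991  54.58823529] 0.07699004079493224 ((0.3473420739173889, -0.14060749113559723), 0.020022539421916008)
```

The wrist camera puts red at (0.469, -0.193), within 2 mm of the TCP, so I go down.

Request:
{"fn": "step_arm", "kwargs": {"increments": "0 0 0.02 0 0 0 30;0 0 0.02 0 0 0 30;0 0 0.02 0 0 0 30;0 0 0.02 0 0 0 30;0 0 0.018 0 0 0 30;0 0 0 0 0 0 30;0 0 0 0 0 0 30;0 0 0 0 0 0 30;0 0 0 0 0 0 30;0 0 0 0 0 0 30"}}

```text
time_s: 4.1
eef_pos: [0.4688, -0.1913, 0.1526]
eef_rot: [0.0, 0.18, 0.984, 0.0]
ft_force: [0.5, -0.7, 0.1]
finger_gap: 0.0255
finger_force: 0.0
```

Request:
{"fn": "step_arm", "kwargs": {"increments": "0 0 0 0 0 0 30;0 0 0 0 0 0 30;0 0 0 0 0 0 30;0 0 0 0 0 0 30;0 0 0 0 0 0 30;0 0 0 0 0 0 30;0 0 0 0 0 0 30;0 0 0 0 0 0 30;0 0 0 0 0 0 30;0 0 0 0 0 0 30"}}

```text
time_s: 5.35
eef_pos: [0.4687, -0.1912, 0.1523]
eef_rot: [0.0, 0.18, 0.984, 0.0]
ft_force: [-0.5, 0.3, 0.2]
finger_gap: 0.0255
finger_force: 0.0
```

Request:
{"fn": "step_arm", "kwargs": {"increments": "0 0 0 0 0 0 30;0 0 0 0 0 0 30;0 0 0 0 0 0 30;0 0 0 0 0 0 30;0 0 0 0 0 0 30;0 0 0 0 0 0 30"}}

```text
time_s: 6.1
eef_pos: [0.4687, -0.1913, 0.1523]
eef_rot: [0.0, 0.18, 0.984, -0.0]
ft_force: [0.0, 0.3, -0.6]
finger_gap: 0.0259
finger_force: 0.0
```

Request:
{"fn": "step_arm", "kwargs": {"increments": "0 0 -0.02 0 0 0 30;0 0 -0.02 0 0 0 30;0 0 -0.02 0 0 0 30;0 0 -0.02 0 0 0 30;0 0 -0.018 0 0 0 30;0 0 0 0 0 0 30"}}

```text
time_s: 6.85
eef_pos: [0.4695, -0.1915, 0.2513]
eef_rot: [0.001, 0.18, 0.984, -0.0]
ft_force: [0.2, 0.6, -1.2]
finger_gap: 0.0255
finger_force: 0.0
```

Request:
{"fn": "step_arm", "kwargs": {"increments": "0.0132 0.0476 0 0 0 0 30;0.0132 0.0476 0 0 0 0 30;0.0132 0.0476 0 0 0 0 30;0.0132 0.0476 0 0 0 0 30;0.0132 0.0476 0 0 0 0 30;0.0132 0.0476 0 0 0 0 30;0.0132 0.0476 0 0 0 0 30;0.0132 0.0476 0 0 0 0 30;0.0132 0.0476 0 0 0 0 30;0 0 0 0 0 0 30"}}

```text
time_s: 8.1
eef_pos: [0.5078, 0.2563, 0.2489]
eef_rot: [-0.001, 0.176, 0.984, 0.001]
ft_force: [-0.7, -0.8, 0.4]
finger_gap: 0.0257
finger_force: 0.0
```

Request:
{"fn": "step_arm", "kwargs": {"increments": "0 0 0 0 0 0 30;0 0 0 0 0 0 30"}}

```text
time_s: 8.35
eef_pos: [0.5093, 0.2498, 0.2499]
eef_rot: [-0.0, 0.181, 0.983, -0.001]
ft_force: [-0.1, -0.0, 0.5]
finger_gap: 0.0254
finger_force: 0.0
```

Request:
{"fn": "step_arm", "kwargs": {"increments": "0 0 0.02 0 0 0 30;0 0 0.02 0 0 0 30;0 0 0.02 0 0 0 30;0 0 0.02 0 0 0 30;0 0 0.02 0 0 0 30;0 0 0.023 0 0 0 30;0 0 0 0 0 0 30;0 0 0 0 0 0 30;0 0 0 0 0 0 30;0 0 0 0 0 0 30"}}

```text
time_s: 9.6
eef_pos: [0.5096, 0.2516, 0.1281]
eef_rot: [0.0, 0.18, 0.984, 0.0]
ft_force: [-0.5, 0.2, -0.2]
finger_gap: 0.0255
finger_force: 0.0
```

Request:
{"fn": "step_arm", "kwargs": {"increments": "0 0 0 0 0 0 30;0 0 0 0 0 0 30;0 0 0 0 0 0 30;0 0 0 0 0 0 30;0 0 0 0 0 0 30;0 0 0 0 0 0 30;0 0 0 0 0 0 30;0 0 0 0 0 0 30;0 0 0 0 0 0 30;0 0 0 0 0 0 30"}}

```text
time_s: 10.85
eef_pos: [0.5092, 0.2514, 0.1273]
eef_rot: [-0.0, 0.18, 0.984, -0.0]
ft_force: [-0.6, 0.4, 0.9]
finger_gap: 0.0256
finger_force: 0.0
```

Request:
{"fn": "step_arm", "kwargs": {"increments": "0 0 0 0 0 0 30;0 0 0 0 0 0 30;0 0 0 0 0 0 30;0 0 0 0 0 0 30;0 0 0 0 0 0 30;0 0 0 0 0 0 30"}}

```text
time_s: 11.6
eef_pos: [0.5092, 0.2515, 0.1273]
eef_rot: [0.0, 0.18, 0.984, 0.0]
ft_force: [-0.1, 0.0, 1.0]
finger_gap: 0.0255
finger_force: 0.0
```

Request:
{"fn": "step_arm", "kwargs": {"increments": "0 0 -0.03 0 0 0 30;0 0 -0.03 0 0 0 30;0 0 -0.03 0 0 0 30;0 0 -0.03 0 0 0 30;0 0 -0.03 0 0 0 30;0 0 0 0 0 0 30;0 0 0 0 0 0 30;0 0 0 0 0 0 30"}}

```text
time_s: 12.6
eef_pos: [0.5085, 0.2511, 0.2761]
eef_rot: [-0.001, 0.18, 0.984, -0.001]
ft_force: [0.6, -0.5, 0.2]
finger_gap: 0.0258
finger_force: 0.0
```

```bash
python3 -c "
from station import r
print(r.hand_in())"
```

```text
the job is handed in; nothing more can be done
None
```

I pointed at the red spring in the tool and then at the yellow spare in the tray for about 2 s each, with fingertips about 27 mm above the spring tops, raised the hand to 0.276 m with no sign of contact, and handed the job in at about 12.6 s; no verdict was returned.

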